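# Hang the tool tote on the spring-gate hook rack

### The arm

A 7-joint arm with a two-finger parallel gripper is mounted at the origin on the work surface. World frame = base frame: x ahead of the robot, y to its left, z up, the work surface at z = 0. Lengths are in m, angles in degrees, forces in N, time in s.
With the tool pointing down it reaches from about 0.4 to 0.925 m from the base axis. Payload 5.6 kg.
Tool frame: the origin (TCP) lies at the very end of the fingers, on their centre line; the grasp point (between the pads) lies 19 mm behind it; x points along the fingers, y is the direction in which the jaws open and shut, and the axes are right-handed (so a half turn about x gives the same grasp; the last joint's range is limited). The gripper opens to 85 mm and grips with 20 to 120 N. Pads are 22 mm wide; open, the fingers measure 114 mm over their backs; the gripper's body (76 mm by 85 mm) begins 54 mm behind the grasp point. The pads swing forward as they close: fully open they stand 13 mm farther back than shut.
Start: joints at [-78.667, 26.786, -0.665, 91.828, 0.344, 61.387, -3.226], TCP at [0.155, 0.631, 0.231] pointing down, gripper open.
Joint ranges: [-144.91, 144.91], [-17.63, 115.5], [-89.93, 88.59], [15.96, 139.68], [-74.01, 254.01], [8.47, 105.57], [-167.45, 167.45]. Speed limits (degrees/s): [147.25, 147.25, 180, 180, 180, 180, 180].

### API

Orientations are given as [roll, pitch, yaw] about the fixed x, y, z axes, in that order (R = Rz(yaw) Ry(pitch) Rx(roll)).
In Python, from workcell import status, grab_frame, job gives the robot as it stands.
- The arm moves only by the tool drive_tool, never from a script. Its argument "increments" is a list of rows, each an object of numbers: "claw": the closure, from 0 (fully open) to 1 (shut); "dx", "dy", "dz": the shift along the world's x, y, z in mm; "rx", "ry", "rz": the turn, a rotation vector about the world's x, y, z in rad. A call has 1 to 12 rows; each row shifts and turns the pose as measured when the row begins; what a row does not reach is not made up. A row lasts 1/8 s, in which the tool goes at most 62.5 mm and 10.7 degrees, less where a joint would pass 70% of its speed; a pose out of reach is approached as far as the arm can. A call is refused whole if a number of a shift passes 62.5 or a number of a turn 0.188, either way. A call with a gripper value outside its range is refused whole. The fingers move at their own pace and stop on an object; the grip force is fixed at half the most. Time passes only in rows, so rows that do not move let the fingers close. It gives the time, the measured TCP pose, the force and the opening at its end, in the units of the state.
- status.observe(): the state, without advancing time (a new reading comes with each control period).
- grab_frame(name): name is "side" or "top" or "wrist"; returns a dict with "pixels" (400x640x3 uint8, blue, green, red), "z_map" (400x640 float32, m along the optical axis (not along the pixel's ray), 0 where there is no reading), "fx", "fy", "cx", "cy" (pixels), "world_to_cam" (4x4, takes a point from world to camera coordinates). Camera axes: x right, y down, z forward; pixel columns grow to the right and rows downward; lengths in m; the calibration is good to about 2 mm. A picture is of the moment at which its call begins.
- job.close_job(): hands the job in, once; it reports no verdict.
The state is a dict: "time": time; "joint_positions": joint angles; "qd": joint speeds; "tau": joint torques, N m; "ee_pos": TCP position; "orientation": TCP orientation; "contact_force": force on the tool from outside, world axes, zero at the start; "wrist_torque": the same for the moment, N m; "gripper_width": opening from 0.0 (shut) to 1.0 (fully open).
Only numpy, scipy, OpenCV 4.12 (cv2) and the standard library are available. Lean on these libraries where they do the work, as an engineer would, in place of code of your own. Each camera call takes 0.05 s, during which the arm holds its last target. There are 200 camera calls.

### The job

Lift the tool tote by its wooden grip and hang it on the two hooks of the bench rack: bring its handle bar in over the hook tips, then press it down past the sprung gate until it clicks in underneath and the gate has sprung back. Push it in under control, never letting it drop in or ramming it down hard onto the hooks, then let go and leave the tote hanging still and level, with the other things on the bench left where they are.

Things in the scene. Friction and masses are not known exactly. Their poses are not given: they have to be found in the camera images.
- bar (a point): Centre of the tote's straight round steel handle bar: 12 mm diameter, 180 mm clear length along the tote's y axis, 155 mm above the tote's underside, z up. Its middle 70 mm is a flat-sided wooden grip, 14 mm thick (x) and 24 mm high (z): pinch that from above, fingers closing along the tote's x axis. Tote loose, 0.25 to 0.45 kg, upright at first; either way round is good.
- tray (a point): Centre of the tote's grey sheet-metal tray, half-way up, 125 mm below the bar; axes as the bar's. The tray is open, 85 (x) by 186 (y) by 60 mm high, rim 95 mm below the bar's centre; small tools fixed inside. Flat upright straps (22 by 3 mm) at its ends, y = +-91 mm, carry the bar.
- seat (a point): On the fixed steel rack: where the bar's centre rests, midway between the two hooks (10 mm round bar, at y = +-62 mm), 190 mm above the bench. Hooks open upwards and point along -x, y runs from hook to hook, z up. Flat hook bottom 6 mm below this point, hook underside 16 mm below, inner face of the upturned front at x = -10 mm; the rear rises at 45 degrees. Nothing between the hooks.
- tips (a point): Midway between the two hook tips, at x = -25, z = +37 mm from the seat, axes as the seat's; the tips' tops are 5 mm higher. With the tray passing below the hooks, the bar comes in along +x over the tips, its centre 50 to 77 mm above the seat (lower it hits the tips, higher the tray's rim hits the hooks), until over the seat, then goes straight down.
- pivots (a point): Midway between the gate's two pivots, at x = +38, z = +60 mm from the seat, axes as the seat's. The pivots sit at y = +-62 mm on short arms (12 mm round, tops at +66 mm) from the frame's two uprights, which stand at x = +62, y = +-62 mm from the seat. The space between them is open.
- gate (a joint): Angle (rad) of the sprung wire gate: two 7 mm fingers, 61 mm long, at y = +-51 mm. 0 = closed: they slope from the pivots down and forward, tips over the hook mouth at x = -9, z = +21 mm from the seat. A bar pressed down swings them down and back; from 39 mm above the seat it takes 3 to 8 N besides the weight, most near 0.2 rad; at 0.35 rad, 8 mm up, it slips under and they snap back to 0.
- spraycan: Bystander: standing black aerosol can, 52 mm diameter, 190 mm high; origin at the centre of its underside.
- tin: Bystander: open steel tin, 84 mm across the rim, 100 mm high; origin at the centre of its underside.
- hammer: Bystander: hammer lying flat, 280 mm long, along its x axis.
- tape: Bystander: cardboard roll core lying flat, 100 mm diameter, 40 mm high; origin at the centre of its underside.
Things that resemble listed ones, but are neither listed nor needed, are in the scene too. Of the things that look like the part that bears bar, the smallest one is meant.

How it is judged (in metres and radians):
On the way, in this order (a step that is already met when the one before it is completed fails the run):
1. the tote is lifted clear of the bench and its bar is over the hooks, above the closed gate (z of bar in the frame of seat between 0.018 and 0.09 m and x of bar in the frame of seat between -0.014 and 0.03 m and y of bar in the frame of seat between -0.03 and 0.03 m), for 0.05 s.
2. the bar presses the gate open on its way into the hooks (value of joint gate above 0.2 rad and distance between bar and seat below 0.035 m).
At the end, for the whole second after the job is handed in: The bar lies in both hooks (centre within 13 mm front to back, 30 mm sideways and -6 to +8 mm in height of its seat, within 0.12 rad of the hooks' line), the gate is closed above it (under 0.06 rad), and the tote hangs from the rack upright (within 0.2 rad), released and at rest (under 30 mm/s) (z of bar in the frame of seat between -0.006 and 0.008 m and x of bar in the frame of seat between -0.013 and 0.013 m and y of bar in the frame of seat between -0.03 and 0.03 m and angle between the y axis of bar and the y axis of seat, either way round below 0.12 rad and angle between bar's own z axis and vertical below 0.2 rad and value of joint gate below 0.06 rad and linear speed of tote below 0.03 m/s and contact force between tote and stand above 1 N); the robot touches nothing.
It fails at once if a bystander is moved by more than 30 mm, or the can or tin tipped over (distance of any of spraycan, tin, hammer, tape from where it was at the start of the episode above 0.03 m or angle between any of spraycan, tin's own z axis and vertical above 0.6 rad).
It fails at once if the gate is forced open by the tote while the fingers do not touch the tote (dropped or thrown in) (value of joint gate above 0.2 rad and contact force between the fingers and tote below 0.5 N).
It fails at once if the tote is rammed onto the rack with more than 45 N (contact force between tote and stand above 45 N).
It also fails if it takes over 51 s, if anything falls off the work surface, if the arm or the gripper's body presses on something with over 40 N, if the wrist force passes 120 N, or if a joint passes its speed limit or range.

## Working session

There is one attempt and no reset: what is moved stays moved. The work goes in short steps, Python scripts to look and compute and a tool call to move; the robot and the scene stay as the last step left them, time stands still between calls to the robot, and variables do not carry over. Pictures are saved under pics/ and viewed, about 8 in all and at most 12, crops included, and the job is handed in when it is done.

Besides the shell and the picture viewer there is one more tool, called after "Request:" by a JSON object that holds its "name" and its "arguments". drive_tool: Moves the arm, as the interface text tells. Its arguments: {"type":"object","properties":{"increments":{"type":"array"}},"required":["increments"]}

```bash
mkdir -p pics; cat > h.py <<'E'
import numpy as np, cv2
from workcell import status, grab_frame, job
def grab(n):
    f=grab_frame(n); np.savez('/tmp/%s.npz'%n,**f); return f
def load(n): return dict(np.load('/tmp/%s.npz'%n))
def cloud(f):
    z=f['z_map']; v,u=np.mgrid[:400,:640]
    p=np.stack([(u-f['cx'])/f['fx']*z,(v-f['cy'])/f['fy']*z,z,np.ones_like(z)],-1)
    w=(p@np.linalg.inv(f['world_to_cam']).T)[...,:3]; w[z==0]=np.nan; return w
E
python3 - <<'E'
from h import *
a=grab('top');b=grab('side')
cv2.imwrite('pics/a.png',cv2.resize(a['pixels'],(800,500)));cv2.imwrite('pics/b.png',cv2.resize(b['pixels'],(800,500)))
print(status.observe())
for f in (a,b): print(np.linalg.inv(f['world_to_cam']).round(3),f['fx'],(f['z_map']>0).mean())
E
```

```text
{'time': 0.1, 'joint_positions': array([-78.66773401,  26.8328785 ,  -0.66302627,  91.87495   ,
         0.34315297,  61.38812351,  -3.22611072]), 'qd': array([-0.05613737, -0.1574548 ,  0.13163326, -0.2016219 ,  0.0261336 ,
        0.02310556,  0.0685195 ]), 'tau': array([ 9.62723680e-04, -5.33523810e+01,  2.17515469e-02, -2.51968360e+01,
        1.15571654e-02,  4.22612458e-03, -1.08386848e-05]), 'ee_pos': array([0.15496177, 0.63073839, 0.2304168 ]), 'orientation': array([-85.73746421,  89.90600583, -99.53937836]), 'contact_force': array([-0.34654007,  0.05253149, -0.11477435]), 'wrist_torque': array([-0.02706437, -0.00769152, -0.0338713 ]), 'gripper_width': 0.999895167826632}
[[ 0.021 -0.997  0.074  0.426]
 [-1.    -0.021 -0.004 -0.013]
 [ 0.006 -0.074 -0.997  1.546]
 [ 0.     0.     0.     1.   ]] 484.4049920308809 0.9961015625
[[ 0.962 -0.125  0.242  0.148]
 [-0.273 -0.46   0.845 -1.268]
 [ 0.006 -0.879 -0.477  0.889]
 [ 0.     0.     0.     1.   ]] 505.0605788520203 0.90338671875
```

View pics/a.png

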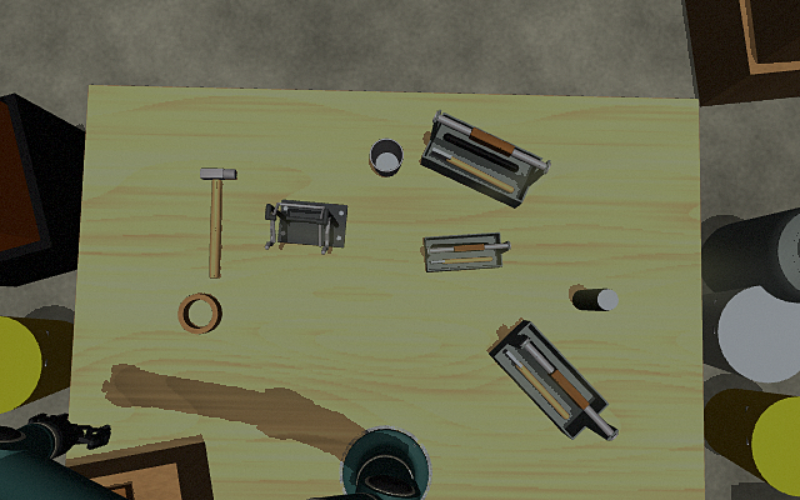

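View pics/b.png

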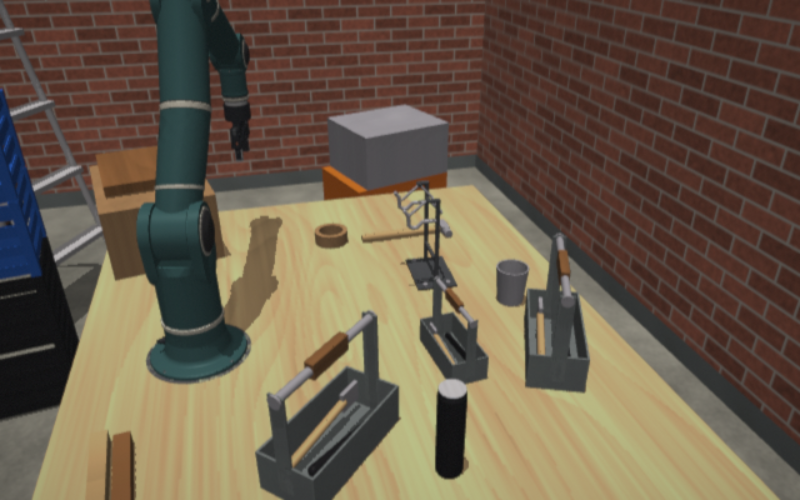

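Top (800x500 scale): the tote candidates are a large one at (490,160), a large one at (555,380) and the smallest at (465,250). By the description I take the smallest. The rack is at (310,225), can (597,300), tin (386,157), hammer (215,220), tape (200,313). Next I measure the rack and the small tote, with a close crop of both.

```bash
python3 - <<'E'
from h import *
a=load('top');b=load('side')
A=cv2.resize(a['pixels'][150:230,200:420],(800,290),interpolation=cv2.INTER_CUBIC)
B=cv2.resize(b['pixels'][130:310,300:430],(433,600),interpolation=cv2.INTER_CUBIC)[:]
cv2.imwrite('pics/c.png',A);cv2.imwrite('pics/d.png',B)
for n,f in(('top',a),('side',b)):
    w=cloud(f); hsv=cv2.cvtColor(f['pixels'],cv2.COLOR_BGR2HSV)
    # tote
    m=(abs(w[...,0]-.5)<.16)&(w[...,1]<-.02)&(w[...,1]>-.32)&(w[...,2]>.02)&(w[...,2]<.2)
    P=w[m]; 
    g=m&(hsv[...,1]>110)&(w[...,2]>.13)
    print(n,'grip',g.sum(),w[g].mean(0).round(4) if g.any() else 0, np.ptp(w[g],0) if g.any() else 0)
    hi=m&(w[...,2]>.143); H=w[hi]
    print('bar pts',hi.sum(),H.min(0).round(3),H.max(0).round(3), H.mean(0).round(3))
    if len(H)>5:
        u,s,vt=np.linalg.svd(H[:,:2]-H[:,:2].mean(0)); print('dir',vt[0],np.degrees(np.arctan2(vt[0,1],vt[0,0])),np.ptp((H[:,:2]-H[:,:2].mean(0))@vt[0]))
    # rack
    r=(w[...,0]>.4)&(w[...,0]<.75)&(w[...,1]>.05)&(w[...,1]<.33)&(w[...,2]>.012)
    R=w[r]; print('rack',len(R),R.min(0).round(3),R.max(0).round(3))
    base=(w[...,0]>.4)&(w[...,0]<.75)&(w[...,1]>.05)&(w[...,1]<.33)&(w[...,2]>.003)&(hsv[...,1]<80)&(w[...,2]<.02)
    c=w[base][:,:2].astype(np.float32); print('base',len(c),cv2.minAreaRect(c) if len(c) else 0,np.median(w[base][:,2]))
    np.save('/tmp/r%s.npy'%n,R)
    for z0 in np.arange(.16,.28,.01):
        q=R[abs(R[:,2]-z0)<.005]; 
        if len(q): print(z0.round(2),len(q),q.mean(0).round(3),q.min(0).round(3),q.max(0).round(3))
E
```

```text
top grip 118 [ 0.5512 -0.1849  0.1662] [0.21343913 0.15929263 0.03021471]
bar pts 351 [ 0.34  -0.31   0.145] [ 0.572 -0.088  0.189] [ 0.539 -0.192  0.162]
dir [0.59218506 0.80580199] 53.687779249901084 0.2970371421524224
rack 830 [0.528 0.115 0.012] [0.68  0.282 0.261]
base 1702 ((0.5747570395469666, 0.18986071646213531), (0.2784010171890259, 0.3492884337902069), 89.97663116455078) 0.006569335568056833
0.16 6 [0.622 0.195 0.161] [0.614 0.132 0.159] [0.629 0.258 0.163]
0.17 5 [0.624 0.233 0.17 ] [0.616 0.134 0.167] [0.63  0.26  0.173]
0.18 32 [0.564 0.2   0.182] [0.551 0.136 0.176] [0.623 0.27  0.184]
0.19 41 [0.575 0.167 0.19 ] [0.539 0.132 0.185] [0.625 0.268 0.195]
0.2 48 [0.591 0.176 0.199] [0.55  0.133 0.195] [0.622 0.268 0.205]
0.21 97 [0.625 0.202 0.212] [0.54  0.138 0.206] [0.642 0.264 0.215]
0.22 66 [0.584 0.205 0.22 ] [0.528 0.132 0.215] [0.641 0.271 0.225]
0.23 64 [0.575 0.202 0.23 ] [0.53  0.133 0.225] [0.63  0.27  0.235]
0.24 43 [0.598 0.214 0.24 ] [0.576 0.132 0.236] [0.631 0.257 0.244]
0.25 113 [0.607 0.202 0.252] [0.586 0.133 0.245] [0.632 0.269 0.255]
0.26 48 [0.606 0
[... 504 characters left out ...]
157] [0.632 0.267 0.164]
0.17 19 [0.62 0.18 0.17] [0.611 0.131 0.165] [0.63  0.267 0.175]
0.18 60 [0.578 0.191 0.181] [0.544 0.13  0.175] [0.63  0.273 0.185]
0.19 76 [0.584 0.192 0.19 ] [0.538 0.126 0.185] [0.629 0.269 0.195]
0.2 75 [0.586 0.187 0.199] [0.536 0.128 0.195] [0.621 0.267 0.205]
0.21 49 [0.586 0.188 0.211] [0.536 0.129 0.205] [0.639 0.27  0.215]
0.22 68 [0.577 0.196 0.22 ] [0.529 0.128 0.215] [0.632 0.272 0.225]
0.23 63 [0.583 0.195 0.23 ] [0.527 0.129 0.225] [0.628 0.266 0.235]
0.24 51 [0.604 0.2   0.24 ] [0.575 0.125 0.235] [0.629 0.265 0.245]
0.25 64 [0.605 0.19  0.251] [0.584 0.129 0.245] [0.632 0.27  0.255]
0.26 28 [0.606 0.196 0.256] [0.593 0.131 0.255] [0.625 0.266 0.259]
```

View pics/c.png

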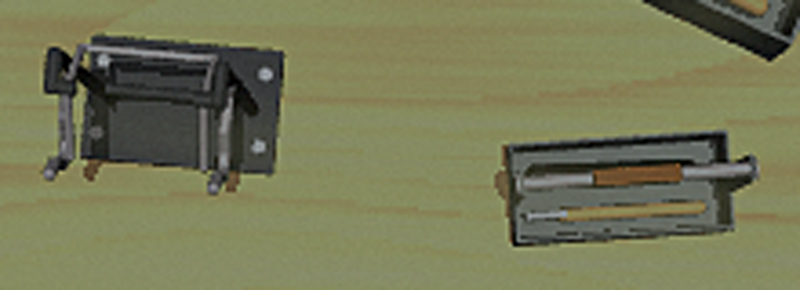

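View pics/d.png

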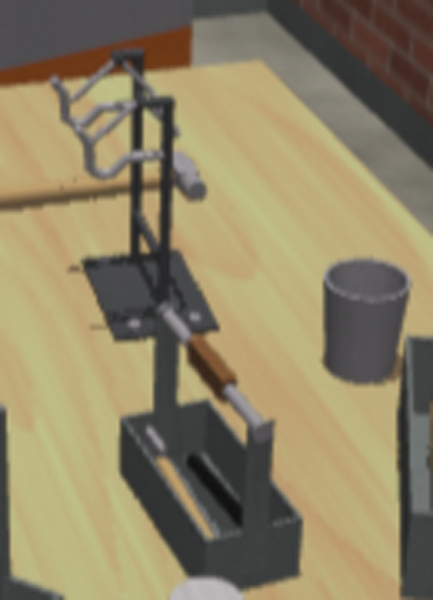

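Crop: the smallest tote's bar runs (520,180)-(755,168) with the brown grip at (637,175). The hook tips are at (48,173) and (215,188), so the hooks point to roughly -x. Heights match (grip top 0.167, tips ~0.23). Next, the precise yaws.

```bash
python3 - <<'E'
from h import *
for n in('top','side'):
    f=load(n); w=cloud(f)
    m=(w[...,0]>.52)&(w[...,0]<.585)&(w[...,1]<-.085)&(w[...,1]>-.285)&(w[...,2]>.152)&(w[...,2]<.18)
    hsv=cv2.cvtColor(f['pixels'],cv2.COLOR_BGR2HSV); g=m&(hsv[...,1]>110)
    H=w[m]; p=np.polyfit(H[:,1],H[:,0],1); G=w[g]
    print(n,'bar slope deg',np.degrees(np.arctan(p[0])),'x at mid',np.polyval(p,(H[:,1].min()+H[:,1].max())/2),'y',H[:,1].min(),H[:,1].max(),'grip mid',(G.min(0)+G.max(0))/2,G.mean(0))
    R=np.load('/tmp/r%s.npy'%n)
    for nm,s in(('tip',(R[:,0]<.55)&(R[:,2]>.213)&(R[:,2]<.24)),('upr',(R[:,0]>.608)&(R[:,2]>.03)&(R[:,2]<.24)),('arm',(R[:,0]<.612)&(R[:,2]>.246)),('low',(R[:,2]<.188)&(R[:,2]>.165)&(R[:,0]<.6))):
        for k in(R[:,1]<.2,R[:,1]>.2):
            q=R[s&k]; print(nm,len(q),np.median(q,0).round(4),q.min(0).round(3),q.max(0).round(3))
E
```

```text
top bar slope deg -4.948112919772851 x at mid 0.5543393332175418 y -0.27831039930617857 -0.08831651101699371 grip mid [ 0.55438431 -0.18276006  0.16429601] [ 0.55459796 -0.1827777   0.1661969 ]
tip 22 [0.5358 0.1424 0.2275] [0.528 0.138 0.214] [0.548 0.152 0.234]
tip 16 [0.5433 0.2662 0.2283] [0.536 0.262 0.216] [0.548 0.271 0.233]
upr 120 [0.6221 0.152  0.2086] [0.609 0.131 0.032] [0.64  0.2   0.236]
upr 182 [0.6266 0.2441 0.1457] [0.615 0.201 0.031] [0.642 0.265 0.24 ]
arm 61 [0.5985 0.1424 0.2539] [0.586 0.133 0.247] [0.612 0.157 0.261]
arm 46 [0.6041 0.2568 0.2538] [0.596 0.245 0.247] [0.612 0.268 0.259]
low 26 [0.5598 0.1416 0.1834] [0.542 0.136 0.178] [0.571 0.145 0.188]
low 15 [0.5663 0.2677 0.1827] [0.554 0.263 0.176] [0.577 0.27  0.185]
side bar slope deg -4.9937023783104255 x at mid 0.5516869110469959 y -0.28017514441146163 -0.08855104517698464 grip mid [ 0.55377262 -0.18500402  0.1619071 ] [ 0.5512883  -0.18478114  0.16418522]
tip 22 [0.534  0.1423 0.2235] [0.527 0.136 0.213] [0.549 0.152 0.233]
tip 17 [0.5425 0.2637 0.2239] [0.535 0.259 0.214] [0.549 0.272 0.234]
upr 248 [0.6162 0.1346 0.1427] [0.608 0.126 0.031] [0.634 0.198 0.239]
upr 201 [0.6236 0.2569 0.1244] [0.608 0.2   0.03 ] [0.639 0.268 0.239]
arm 41 [0.5985 0.1365 0.2532] [0.584 0.129 0.247] [0.612 0.157 0.258]
arm 22 [0.6021 0.2531 0.2539] [0.589 0.24  0.247] [0.612 0.267 0.258]
low 30 [0.5572 0.1393 0.1828] [0.54  0.134 0.175] [0.576 0.146 0.188]
low 27 [0.5675 0.2626 0.1835] [0.548 0.257 0.175] [0.585 0.273 0.188]
```

```bash
cat >> h.py <<'E'
from scipy.spatial.transform import Rotation as Ro
def pose():
    s=status.observe(); R=Ro.from_euler('xyz',s['orientation'],degrees=True).as_matrix()
    print('t',round(s['time'],2),'p',s['ee_pos'].round(4),'F',s['contact_force'].round(1),'w',round(s['gripper_width'],3),'q7',s['joint_positions'].round(1))
    print('toolx',R[:,0].round(3),'jaw deg',np.degrees(np.arctan2(R[1,1],R[0,1])).round(2)); return s,R
E
python3 -c "from h import *;pose()"
```

```text
t 0.1 p [0.155  0.6307 0.2304] F [-0.3  0.1 -0.1] w 1.0 q7 [-78.7  26.8  -0.7  91.9   0.3  61.4  -3.2]
toolx [-0.    -0.002 -1.   ] jaw deg 76.2
```

Request:
{"name": "drive_tool", "arguments": {"increments": [{"dx": 40,"dy": 0,"dz": 45},{"dx": 50,"dy": -20,"dz": 45},{"dx": 55,"dy": -25,"dz": 45},{"dx": 50,"dy": -35,"dz": 20},{"dx": 45,"dy": -45},{"dx": 40,"dy": -45},{"dx": 30,"dy": -50},{"dx": 20,"dy": -55},{"dx": 20,"dy": -55},{"dx": 15,"dy": -60},{"dx": 10,"dy": -60}]}}

```text
invalid input
```

```bash
python3 -c "from h import *;pose()"
```

```text
t 0.1 p [0.155  0.6307 0.2304] F [-0.3  0.1 -0.1] w 1.0 q7 [-78.7  26.8  -0.7  91.9   0.3  61.4  -3.2]
toolx [-0.    -0.002 -1.   ] jaw deg 76.2
```

Request:
{"name": "drive_tool", "arguments": {"increments": [{"dx": 40,"dy": 0,"dz": 45,"rx": 0,"ry": 0,"rz": -0.11,"claw": 0},{"dx": 50,"dy": -20,"dz": 45,"rx": 0,"ry": 0,"rz": -0.11,"claw": 0},{"dx": 55,"dy": -25,"dz": 45,"rx": 0,"ry": 0,"rz": -0.11,"claw": 0},{"dx": 50,"dy": -35,"dz": 20,"rx": 0,"ry": 0,"rz": -0.11,"claw": 0},{"dx": 45,"dy": -45,"dz": 0,"rx": 0,"ry": 0,"rz": -0.11,"claw": 0},{"dx": 40,"dy": -45,"dz": 0,"rx": 0,"ry": 0,"rz": -0.11,"claw": 0},{"dx": 30,"dy": -50,"dz": 0,"rx": 0,"ry": 0,"rz": -0.11,"claw": 0},{"dx": 20,"dy": -55,"dz": 0,"rx": 0,"ry": 0,"rz": -0.11,"claw": 0},{"dx": 20,"dy": -55,"dz": 0,"rx": 0,"ry": 0,"rz": -0.11,"claw": 0},{"dx": 15,"dy": -60,"dz": 0,"rx": 0,"ry": 0,"rz": -0.11,"claw": 0},{"dx": 10,"dy": -60,"dz": 0,"rx": 0,"ry": 0,"rz": -0.11,"claw": 0}]}}

```text
time: 1.48
ee_pos: [0.5189, 0.1765, 0.3729]
orientation: [-95.9, 89.4, 179.4]
contact_force: [1.5, 0.1, 0.0]
gripper_width: 0.999
```

```bash
python3 -c "from h import *;pose()"
```

```text
t 1.48 p [0.5189 0.1765 0.3729] F [1.5 0.1 0. ] w 0.999 q7 [-44.3  10.5  26.   96.9  -5.   74.3 -12.1]
toolx [-0.011  0.    -1.   ] jaw deg 5.22
```

Request:
{"name": "drive_tool", "arguments": {"increments": [{"dx": 5,"dy": -55,"dz": 0,"rx": 0,"ry": 0,"rz": 0,"claw": 0},{"dx": 5,"dy": -55,"dz": 0,"rx": 0,"ry": 0,"rz": 0,"claw": 0},{"dx": 5,"dy": -55,"dz": 0,"rx": 0,"ry": 0,"rz": 0,"claw": 0},{"dx": 5,"dy": -55,"dz": 0,"rx": 0,"ry": 0,"rz": 0,"claw": 0},{"dx": 5,"dy": -55,"dz": -25,"rx": 0,"ry": 0,"rz": 0,"claw": 0},{"dx": 5,"dy": -50,"dz": -30,"rx": 0,"ry": 0,"rz": 0,"claw": 0},{"dx": 5,"dy": -35,"dz": -30,"rx": 0,"ry": 0,"rz": 0,"claw": 0},{"dx": 0,"dy": 0,"dz": 0,"rx": 0,"ry": 0,"rz": 0,"claw": 0}]}}

```text
time: 2.48
ee_pos: [0.5513, -0.2006, 0.2844]
orientation: [-92.9, 89.3, -178.2]
contact_force: [0.4, -0.1, 0.1]
gripper_width: 1.003
```

```bash
python3 - <<'E'
from h import *
pose()
f=grab('wrist'); cv2.imwrite('pics/e.png',f['pixels']); w=cloud(f)
hsv=cv2.cvtColor(f['pixels'],cv2.COLOR_BGR2HSV)
m=(w[...,2]>.15)&(w[...,2]<.185)&(abs(w[...,0]-.553)<.04)&(abs(w[...,1]+.184)<.11)
g=m&(hsv[...,1]>110)
for q in(w[m],w[g]):
    if len(q)>5:
        p=np.polyfit(q[:,1],q[:,0],1);print(len(q),np.median(q,0),q.min(0),q.max(0),np.degrees(np.arctan(p[0])))
E
```

```text
t 2.48 p [ 0.5513 -0.2006  0.2844] F [ 0.4 -0.1  0.1] w 1.003 q7 [-13.3  20.3  38.5  99.2 -13.4  65.8  33.8]
toolx [-0.012 -0.    -1.   ] jaw deg 4.71
2910 [ 0.55246272 -0.1659595   0.16096958] [ 0.53486133 -0.27707561  0.15033998] [ 0.572378   -0.08459163  0.16873829] -4.9736536669569675
1044 [ 0.55351548 -0.17733172  0.16665911] [ 0.54464642 -0.2141378   0.16046567] [ 0.56270406 -0.14534593  0.16873829] -4.299758108981778
```

View pics/e.png

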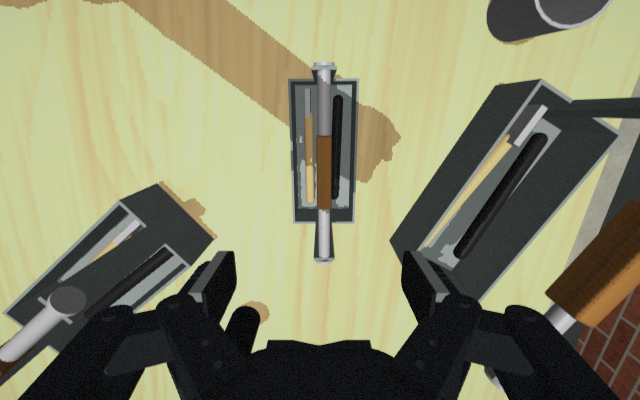

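The wrist view shows the small tote's brown grip at (323,172), with large totes either side at (90,260) and (530,180). I check the clearance to those before descending.

```bash
python3 - <<'E'
from h import *
for n in('top','side','wrist'):
    w=cloud(load(n))
    m=(abs(w[...,1]+.182)<.075)&(w[...,2]>.1)&(w[...,2]<.3)
    for s in(m&(w[...,0]>.585)&(w[...,0]<.8),m&(w[...,0]<.51)&(w[...,0]>.2)):
        q=w[s]
        if len(q): print(n,len(q),q.min(0).round(3),q.max(0).round(3))
E
```

```text
top 305 [ 0.759 -0.256  0.209] [ 0.8   -0.17   0.248]
side 146 [ 0.758 -0.257  0.21 ] [ 0.799 -0.175  0.246]
wrist 6167 [ 0.593 -0.257  0.207] [ 0.798 -0.17   0.3  ]
wrist 40 [ 0.508 -0.212  0.297] [ 0.51  -0.194  0.3  ]
```

Request:
{"name": "drive_tool", "arguments": {"increments": [{"dx": 2,"dy": 18,"dz": -10,"rx": 0,"ry": -0.012,"rz": 0.005,"claw": 0},{"dx": 0,"dy": 0,"dz": -30,"rx": 0,"ry": 0,"rz": 0,"claw": 0},{"dx": 0,"dy": 0,"dz": -35,"rx": 0,"ry": 0,"rz": 0,"claw": 0},{"dx": 0,"dy": 0,"dz": -20,"rx": 0,"ry": 0,"rz": 0,"claw": 0},{"dx": 0,"dy": 0,"dz": 0,"rx": 0,"ry": 0,"rz": 0,"claw": 0}]}}

```text
time: 3.15
ee_pos: [0.5582, -0.1652, 0.1903]
orientation: [116.2, 89.2, 32.4]
contact_force: [0.4, -0.3, 0.5]
gripper_width: 0.999
```

```bash
python3 -c "from h import *;pose()"
```

```text
t 3.15 p [ 0.5582 -0.1652  0.1903] F [ 0.4 -0.3  0.5] w 0.999 q7 [-13.6  25.   35.  106.  -18.2  54.   35.8]
toolx [ 0.012  0.007 -1.   ] jaw deg 6.16
```

Request:
{"name": "drive_tool", "arguments": {"increments": [{"dx": -4.5,"dy": -17,"dz": 0,"rx": 0.007,"ry": 0.012,"rz": -0.02,"claw": 0},{"dx": 0,"dy": 0,"dz": 0,"rx": 0,"ry": 0,"rz": 0,"claw": 0},{"dx": 0,"dy": 0,"dz": 0,"rx": 0,"ry": 0,"rz": 0,"claw": 0}]}}

```text
time: 3.52
ee_pos: [0.5555, -0.1815, 0.1933]
orientation: [158.2, 89.1, 73.3]
contact_force: [0.1, 0.1, 0.9]
gripper_width: 1.0
```

```bash
python3 -c "from h import *;pose()"
```

```text
t 3.52 p [ 0.5555 -0.1815  0.1933] F [0.1 0.1 0.9] w 1.0 q7 [-11.9  25.4  35.3 105.2 -18.7  55.2  36.8]
toolx [ 0.004  0.015 -1.   ] jaw deg 5.1
```

Request:
{"name": "drive_tool", "arguments": {"increments": [{"dx": -2,"dy": 0,"dz": -20,"rx": -0.015,"ry": 0.004,"rz": 0,"claw": 0},{"dx": 0,"dy": 0,"dz": -20,"rx": 0,"ry": 0,"rz": 0,"claw": 0},{"dx": 0,"dy": 0,"dz": -10,"rx": 0,"ry": 0,"rz": 0,"claw": 0},{"dx": 0,"dy": 0,"dz": 0,"rx": 0,"ry": 0,"rz": 0,"claw": 0},{"dx": 0,"dy": 0,"dz": 0,"rx": 0,"ry": 0,"rz": 0,"claw": 0}]}}

```text
time: 4.15
ee_pos: [0.5554, -0.1824, 0.1452]
orientation: [77.0, 89.6, -8.0]
contact_force: [0.7, -0.5, 0.7]
gripper_width: 0.998
```

```bash
python3 -c "from h import *;pose()"
```

```text
t 4.15 p [ 0.5554 -0.1824  0.1452] F [ 0.7 -0.5  0.7] w 0.998 q7 [-10.9  28.9  33.8 107.4 -20.8  49.5  38.3]
toolx [ 0.007 -0.001 -1.   ] jaw deg 5.05
```

Position is within 2 mm. I go 5 mm down, then close.

Request:
{"name": "drive_tool", "arguments": {"increments": [{"dx": -2,"dy": 0,"dz": -6,"rx": 0,"ry": 0.007,"rz": 0,"claw": 0},{"dx": 0,"dy": 0,"dz": 0,"rx": 0,"ry": 0,"rz": 0,"claw": 0.5},{"dx": 0,"dy": 0,"dz": 0,"rx": 0,"ry": 0,"rz": 0,"claw": 1},{"dx": 0,"dy": 0,"dz": 0,"rx": 0,"ry": 0,"rz": 0,"claw": 1},{"dx": 0,"dy": 0,"dz": 0,"rx": 0,"ry": 0,"rz": 0,"claw": 1},{"dx": 0,"dy": 0,"dz": 0,"rx": 0,"ry": 0,"rz": 0,"claw": 1},{"dx": 0,"dy": 0,"dz": 0,"rx": 0,"ry": 0,"rz": 0,"claw": 1},{"dx": 0,"dy": 0,"dz": 0,"rx": 0,"ry": 0,"rz": 0,"claw": 1}]}}

```text
time: 5.15
ee_pos: [0.5537, -0.1828, 0.1402]
orientation: [28.5, 89.9, -56.5]
contact_force: [-0.1, 0.4, 0.2]
gripper_width: 0.148
```

```bash
python3 -c "from h import *;pose()"
```

```text
t 5.15 p [ 0.5537 -0.1828  0.1402] F [-0.1  0.4  0.2] w 0.148 q7 [-10.7  29.3  33.7 107.5 -20.9  49.3  38.4]
toolx [ 0.001 -0.001 -1.   ] jaw deg 5.03
```

Request:
{"name": "drive_tool", "arguments": {"increments": [{"dx": 0,"dy": 0,"dz": 10,"rx": 0,"ry": 0,"rz": 0,"claw": 1},{"dx": 0,"dy": 0,"dz": 20,"rx": 0,"ry": 0,"rz": 0,"claw": 1},{"dx": 0,"dy": 0,"dz": 30,"rx": 0,"ry": 0,"rz": 0,"claw": 1},{"dx": -5,"dy": 0,"dz": 30,"rx": 0,"ry": 0,"rz": 0,"claw": 1},{"dx": -15,"dy": 10,"dz": 10,"rx": 0,"ry": 0,"rz": 0,"claw": 1},{"dx": -20,"dy": 25,"dz": 0,"rx": 0,"ry": 0,"rz": -0.03,"claw": 1},{"dx": -25,"dy": 35,"dz": 0,"rx": 0,"ry": 0,"rz": -0.03,"claw": 1},{"dx": -25,"dy": 40,"dz": 0,"rx": 0,"ry": 0,"rz": -0.03,"claw": 1},{"dx": -15,"dy": 40,"dz": 0,"rx": 0,"ry": 0,"rz": -0.03,"claw": 1},{"dx": -10,"dy": 40,"dz": 0,"rx": 0,"ry": 0,"rz": -0.03,"claw": 1},{"dx": 0,"dy": 40,"dz": 0,"rx": 0,"ry": 0,"rz": 0,"claw": 1},{"dx": 0,"dy": 20,"dz": 0,"rx": 0,"ry": 0,"rz": 0,"claw": 1}]}}

```text
time: 6.65
ee_pos: [0.43, 0.0726, 0.2443]
orientation: [-112.7, 89.8, 153.2]
contact_force: [-0.4, -0.3, -3.7]
gripper_width: 0.152
```

```bash
python3 -c "from h import *;pose()"
```

```text
t 6.65 p [0.43   0.0726 0.2443] F [-0.4 -0.3 -3.7] w 0.152 q7 [-43.    4.2  31.  121.   -2.8  55.6 -14.7]
toolx [-0.003  0.002 -1.   ] jaw deg -4.19
```

Holding about 3.7 N. I move on to y = 0.20, settle and look.

Request:
{"name": "drive_tool", "arguments": {"increments": [{"dx": 3,"dy": 35,"dz": 0,"rx": 0,"ry": 0,"rz": 0.01,"claw": 1},{"dx": 3,"dy": 40,"dz": 0,"rx": 0,"ry": 0,"rz": 0,"claw": 1},{"dx": 4,"dy": 30,"dz": 0,"rx": 0,"ry": 0,"rz": 0,"claw": 1},{"dx": 0,"dy": 15,"dz": 0,"rx": 0,"ry": 0,"rz": 0,"claw": 1},{"dx": 0,"dy": 0,"dz": 0,"rx": 0,"ry": 0,"rz": 0,"claw": 1},{"dx": 0,"dy": 0,"dz": 0,"rx": 0,"ry": 0,"rz": 0,"claw": 1}]}}

```text
time: 7.4
ee_pos: [0.4383, 0.1946, 0.2451]
orientation: [-96.3, 89.7, 170.1]
contact_force: [-0.8, -0.9, -4.0]
gripper_width: 0.15
```

```bash
python3 - <<'E'
from h import *
s,R=pose()
a=grab('top');b=grab('side');c=grab('wrist')
cv2.imwrite('pics/f.png',np.hstack([cv2.resize(b['pixels'][90:290,260:460],(400,400)),cv2.resize(a['pixels'][110:310,150:350],(400,400))]))
for n,f in(('top',a),('side',b),('wrist',c)):
    w=cloud(f); p=s['ee_pos']
    m=(abs(w[...,0]-p[0])<.02)&(abs(w[...,1]-p[1])<.1)&(abs(w[...,1]-p[1])>.04)&(abs(w[...,2]-.261)<.012)
    q=w[m]
    if len(q)>5: print(n,'bar',len(q),np.median(q,0).round(4),q.min(0).round(4),q.max(0).round(4),np.degrees(np.arctan(np.polyfit(q[:,1],q[:,0],1)[0])))
    R=w[(w[...,0]>.52)&(w[...,0]<.7)&(w[...,1]>.1)&(w[...,1]<.3)]
    for nm,sl in(('tip',(R[:,0]<.55)&(R[:,2]>.213)&(R[:,2]<.24)),('arm',(R[:,0]<.612)&(R[:,2]>.246)&(R[:,2]<.265))):
        for k in(R[:,1]<.2,R[:,1]>.2):
            q=R[sl&k]
            if len(q): print(nm,len(q),np.median(q,0).round(4),q.min(0).round(3),q.max(0).round(3))
E
```

```text
t 7.4 p [0.4383 0.1946 0.2451] F [-0.8 -0.9 -4. ] w 0.15 q7 [-50.8   9.2  25.6 115.4  -4.9  56.6 -26.3]
toolx [-0.004  0.001 -1.   ] jaw deg -3.65
top bar 106 [0.4357 0.1238 0.2639] [0.4252 0.0988 0.2522] [0.4438 0.1534 0.2703] 3.519793119397634
tip 22 [0.5359 0.143  0.2264] [0.528 0.139 0.213] [0.548 0.155 0.235]
tip 16 [0.5431 0.2659 0.2277] [0.537 0.262 0.215] [0.548 0.27  0.233]
arm 62 [0.5986 0.1431 0.2525] [0.586 0.133 0.246] [0.612 0.157 0.259]
arm 49 [0.6037 0.2554 0.2527] [0.589 0.246 0.247] [0.611 0.268 0.26 ]
side bar 77 [0.4352 0.106  0.2635] [0.4214 0.0949 0.2497] [0.4551 0.2899 0.27  ] 5.783742069640824
tip 21 [0.5339 0.1427 0.225 ] [0.527 0.135 0.213] [0.548 0.158 0.231]
tip 18 [0.542  0.2628 0.2231] [0.536 0.259 0.216] [0.549 0.27  0.232]
arm 35 [0.5977 0.1373 0.2532] [0.588 0.13  0.247] [0.611 0.156 0.259]
arm 21 [0.6018 0.2517 0.2541] [0.594 0.239 0.248] [0.612 0.265 0.258]
wrist bar 4541 [0.4433 0.2699 0.2652] [0.4302 0.149  0.2491] [0.4557 0.2931 0.2706] 3.4969203941077587
tip 461 [0.5333 0.1492 0.2247] [0.525 0.142 0.213] [0.55  0.16  0.233]
tip 362 [0.5371 0.2693 0.2298] [0.533 0.264 0.217] [0.549 0.274 0.233]
arm 1710 [0.5932 0.1466 0.2535] [0.582 0.136 0.246] [0.612 0.161 0.258]
arm 175 [0.5932 0.2541 0.247 ] [0.588 0.248 0.246] [0.597 0.258 0.25 ]
```

View pics/f.png

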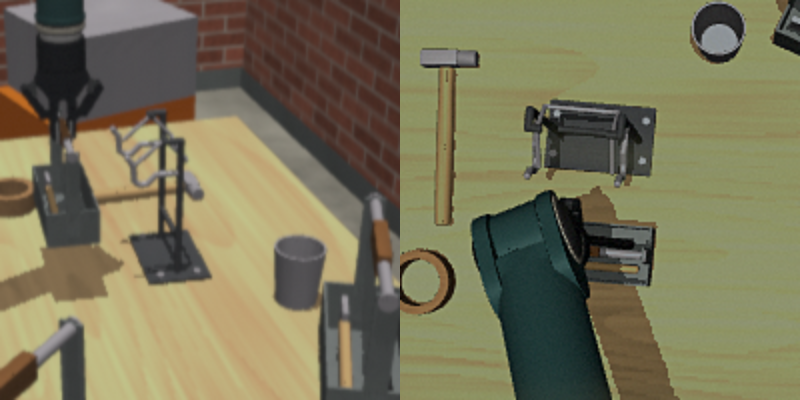

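Left (side): the tote hangs from the gripper at (65,150) with the rack at (160,170). Right (top): the hook tips are at (527,178) and (617,182), the bar is parallel (3.5 deg), and nothing else has moved. I refine the seat x using the uprights and hook rods.

```bash
python3 - <<'E'
from h import *
for n in('top','side','wrist'):
    w=cloud(load(n)).reshape(-1,3)
    w=w[(w[:,0]>.5)&(w[:,0]<.7)&(w[:,1]>.1)&(w[:,1]<.3)]
    # rack frame about guess seat
    c,s=np.cos(np.radians(-3.4)),np.sin(np.radians(-3.4))
    d=w-[.5625,.202,.19]; L=np.c_[d[:,0]*c+d[:,1]*s,-d[:,0]*s+d[:,1]*c,d[:,2]]*1000
    up=L[(L[:,2]>-90)&(L[:,2]<50)&(L[:,0]>45)&(abs(abs(L[:,1])-62)<14)]
    for k in(up[:,1]<0,up[:,1]>0):
        q=up[k]
        if len(q)>5: print(n,'upr',len(q),np.percentile(q,[3,50,97],axis=0).round(1).tolist())
    hk=L[(abs(abs(L[:,1])-62)<14)&(L[:,0]<45)&(L[:,0]>-40)&(L[:,2]<80)]
    for k in(hk[:,1]<0,hk[:,1]>0):
        print(n,'hook z-profile (x: ymed zmin zmax)',[(x,*np.round([np.median(q[:,1]),q[:,2].min(),q[:,2].max()]).astype(int)) for x in range(-35,45,5) if len(q:=hk[k][abs(hk[k][:,0]-x)<2.5])])
        print('   xmin/xmax by z',[(z,*np.round([q[:,0].min(),q[:,0].max()]).astype(int)) for z in range(-15,45,6) if len(q:=hk[k][abs(hk[k][:,2]-z)<3])])
E
```

```text
top upr 44 [[47.3, -66.7, -73.0], [57.7, -63.5, 9.9], [74.5, -48.3, 48.8]]
top upr 61 [[50.6, 48.7, -81.6], [58.8, 57.7, 18.5], [75.3, 65.3, 46.7]]
top hook z-profile (x: ymed zmin zmax) [(-35, np.int64(-59), np.int64(-195), np.int64(-183)), (-30, np.int64(-63), np.int64(-194), np.int64(41)), (-25, np.int64(-60), np.int64(-199), np.int64(45)), (-20, np.int64(-63), np.int64(-196), np.int64(32)), (-15, np.int64(-61), np.int64(-194), np.int64(32)), (-10, np.int64(-61), np.int64(-196), np.int64(29)), (-5, np.int64(-59), np.int64(-200), np.int64(31)), (0, np.int64(-60), np.int64(-197), np.int64(35)), (5, np.int64(-62), np.int64(-197), np.int64(39)), (10, np.int64(-59), np.int64(-189), np.int64(42)), (15, np.int64(-62), np.int64(-190), np.int64(47)), (20, np.int64(-60), np.int64(-187), np.int64(50)), (25, np.int64(-59), np.int64(-193), np.int64(58)), (30, np.int64(-60), np.int64(-187), np.int64(64)), (35, np.int64(-59), np.int64(-190), np.int64(68)), (40, np.int64(-62), np.int64(-188), np.int64(65))]
   xmin/xmax by z [(-9, np.int64(-10), np.int64(10)), (-3, np.int64(-13), np.int64(32)), (
[... 5877 characters left out ...]
-191), np.int64(43)), (10, np.int64(59), np.int64(-184), np.int64(46)), (15, np.int64(58), np.int64(-185), np.int64(51)), (20, np.int64(57), np.int64(-184), np.int64(56)), (25, np.int64(57), np.int64(-184), np.int64(59)), (30, np.int64(62), np.int64(-185), np.int64(59)), (35, np.int64(64), np.int64(-184), np.int64(10)), (40, np.int64(65), np.int64(-184), np.int64(10))]
   xmin/xmax by z [(-9, np.int64(5), np.int64(9)), (-3, np.int64(-22), np.int64(15)), (3, np.int64(-23), np.int64(45)), (9, np.int64(-23), np.int64(45)), (15, np.int64(-23), np.int64(-19)), (21, np.int64(-24), np.int64(-6)), (27, np.int64(-20), np.int64(-2)), (33, np.int64(-32), np.int64(6)), (39, np.int64(-33), np.int64(14))]
```

Request:
{"name": "drive_tool", "arguments": {"increments": [{"dx": 10,"dy": 8,"dz": -4,"rx": 0,"ry": 0,"rz": 0.003,"claw": 1},{"dx": 20,"dy": 2,"dz": 0,"rx": 0,"ry": 0,"rz": 0,"claw": 1},{"dx": 25,"dy": 0,"dz": 0,"rx": 0,"ry": 0,"rz": 0,"claw": 1},{"dx": 20,"dy": 0,"dz": 0,"rx": 0,"ry": 0,"rz": 0,"claw": 1},{"dx": 15,"dy": 0,"dz": 0,"rx": 0,"ry": 0,"rz": 0,"claw": 1},{"dx": 10,"dy": 0,"dz": 0,"rx": 0,"ry": 0,"rz": 0,"claw": 1},{"dx": 0,"dy": 0,"dz": 0,"rx": 0,"ry": 0,"rz": 0,"claw": 1},{"dx": 0,"dy": 0,"dz": 0,"rx": 0,"ry": 0,"rz": 0,"claw": 1}]}}

```text
time: 8.55
ee_pos: [0.5438, 0.2057, 0.2391]
orientation: [-102.8, 89.7, 163.7]
contact_force: [0.3, -0.1, -3.6]
gripper_width: 0.149
```

```bash
python3 -c "from h import *;pose()"
```

```text
t 8.55 p [0.5438 0.2057 0.2391] F [ 0.3 -0.1 -3.6] w 0.149 q7 [-44.7  20.6  26.4 102.6 -10.7  59.5 -17.8]
toolx [-0.005  0.001 -1.   ] jaw deg -3.51
```

Request:
{"name": "drive_tool", "arguments": {"increments": [{"dx": 11,"dy": -3,"dz": 0,"rx": 0,"ry": -0.005,"rz": 0.002,"claw": 1},{"dx": 7,"dy": 0,"dz": 0,"rx": 0,"ry": 0,"rz": 0,"claw": 1},{"dx": 0,"dy": 0,"dz": 0,"rx": 0,"ry": 0,"rz": 0,"claw": 1},{"dx": 0,"dy": 0,"dz": 0,"rx": 0,"ry": 0,"rz": 0,"claw": 1}]}}

```text
time: 9.05
ee_pos: [0.5623, 0.2027, 0.2395]
orientation: [175.8, 89.9, 82.4]
contact_force: [-0.8, -0.4, -3.7]
gripper_width: 0.152
```

```bash
python3 - <<'E'
from h import *
s,R=pose()
b=grab('side');c=grab('wrist');a=grab('top')
cv2.imwrite('pics/g.png',np.hstack([cv2.resize(b['pixels'][120:260,290:430],(400,400)),cv2.resize(c['pixels'],(400,250),interpolation=cv2.INTER_AREA)[:, :] if 0 else cv2.copyMakeBorder(cv2.resize(c['pixels'],(400,250)),75,75,0,0,0)]))
for n,f in(('top',a),('side',b),('wrist',c)):
    w=cloud(f).reshape(-1,3); d=w-[.562,.202,.19]; t=np.radians(-3.4)
    L=np.c_[d[:,0]*np.cos(t)+d[:,1]*np.sin(t),-d[:,0]*np.sin(t)+d[:,1]*np.cos(t),d[:,2]]*1000
    for sg in(-1,1):
        q=L[(sg*L[:,1]>72)&(sg*L[:,1]<100)&(L[:,2]>52)&(L[:,2]<80)&(abs(L[:,0])<25)]
        if len(q)>5: print(n,'bar end',sg,len(q),np.percentile(q,[2,50,98],axis=0).round(1).tolist())
E
```

```text
t 9.05 p [0.5623 0.2027 0.2395] F [-0.8 -0.4 -3.7] w 0.152 q7 [-43.4  22.1  26.4 100.5 -11.3  59.9 -16.3]
toolx [ 0.     0.002 -1.   ] jaw deg -3.35
top bar end -1 48 [[-6.4, -95.1, 60.5], [2.1, -87.5, 68.5], [12.2, -73.8, 73.4]]
side bar end -1 47 [[-9.4, -99.3, 53.2], [-0.9, -93.4, 64.3], [10.0, -75.3, 73.7]]
wrist bar end 1 2571 [[-8.9, 72.7, 60.9], [0.4, 89.6, 69.8], [10.1, 98.6, 73.3]]
```

View pics/g.png

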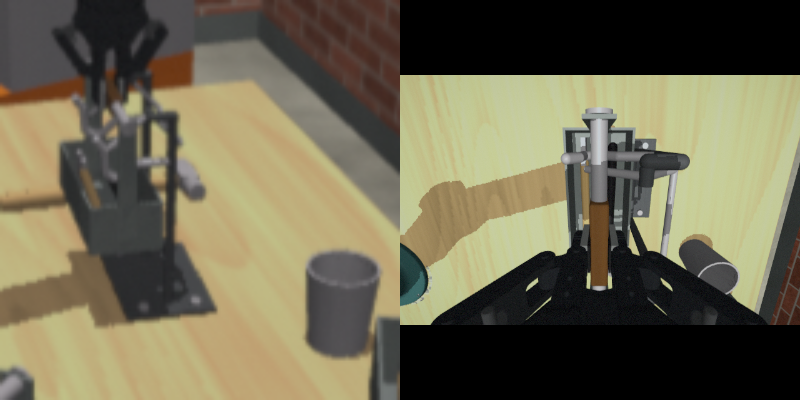

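The bar is over the hooks, centred to about 1 mm; in the wrist view the hook at (570,158) and the gate arm at (670,160) straddle the bar. I lower it in stages.

Request:
{"name": "drive_tool", "arguments": {"increments": [{"dx": 0,"dy": 0,"dz": -8,"rx": 0,"ry": 0,"rz": 0,"claw": 1},{"dx": 0,"dy": 0,"dz": -8,"rx": 0,"ry": 0,"rz": 0,"claw": 1},{"dx": 0,"dy": 0,"dz": -5,"rx": 0,"ry": 0,"rz": 0,"claw": 1},{"dx": 0,"dy": 0,"dz": -4,"rx": 0,"ry": 0,"rz": 0,"claw": 1},{"dx": 0,"dy": 0,"dz": -4,"rx": 0,"ry": 0,"rz": 0,"claw": 1},{"dx": 0,"dy": 0,"dz": -4,"rx": 0,"ry": 0,"rz": 0,"claw": 1},{"dx": 0,"dy": 0,"dz": -4,"rx": 0,"ry": 0,"rz": 0,"claw": 1},{"dx": 0,"dy": 0,"dz": 0,"rx": 0,"ry": 0,"rz": 0,"claw": 1}]}}

```text
time: 10.2
ee_pos: [0.5607, 0.2042, 0.2017]
orientation: [-153.3, 89.7, 113.4]
contact_force: [-5.5, 0.9, 0.9]
gripper_width: 0.153
```

```bash
python3 -c "from h import *;pose()"
```

```text
t 10.2 p [0.5607 0.2042 0.2017] F [-5.5  0.9  0.9] w 0.153 q7 [-42.7  24.5  25.6 102.5 -12.8  55.8 -15.2]
toolx [-0.002  0.005 -1.   ] jaw deg -3.29
```

Request:
{"name": "drive_tool", "arguments": {"increments": [{"dx": 1.5,"dy": -1,"dz": -4,"rx": 0,"ry": 0,"rz": 0,"claw": 1},{"dx": 1,"dy": -0.5,"dz": -4,"rx": 0,"ry": 0,"rz": 0,"claw": 1},{"dx": 0.5,"dy": 0,"dz": -4,"rx": 0,"ry": 0,"rz": 0,"claw": 1},{"dx": 0.5,"dy": 0,"dz": -3,"rx": 0,"ry": 0,"rz": 0,"claw": 1},{"dx": 0,"dy": 0,"dz": 0,"rx": 0,"ry": 0,"rz": 0,"claw": 1}]}}

```text
time: 10.82
ee_pos: [0.5619, 0.2038, 0.1846]
orientation: [-120.8, 89.5, 146.0]
contact_force: [-5.8, 1.0, 2.0]
gripper_width: 0.152
```

```bash
python3 -c "from h import *;pose()"
```

```text
t 10.82 p [0.5619 0.2038 0.1846] F [-5.8  1.   2. ] w 0.152 q7 [-42.1  25.9  25.1 103.  -13.7  54.4 -14.4]
toolx [-0.008  0.005 -1.   ] jaw deg -3.25
```

Request:
{"name": "drive_tool", "arguments": {"increments": [{"dx": 0.5,"dy": 0,"dz": -2.5,"rx": 0,"ry": -0.004,"rz": 0,"claw": 1},{"dx": 0.5,"dy": 0,"dz": -2.5,"rx": 0,"ry": 0,"rz": 0,"claw": 1},{"dx": 0,"dy": 0,"dz": -2,"rx": 0,"ry": 0,"rz": 0,"claw": 1},{"dx": 0,"dy": 0,"dz": 0,"rx": 0,"ry": 0,"rz": 0,"claw": 1}]}}

```text
time: 11.32
ee_pos: [0.5599, 0.2033, 0.1747]
orientation: [-103.0, 89.4, 163.7]
contact_force: [-4.9, 0.6, 5.1]
gripper_width: 0.155
```

```bash
python3 -c "from h import *;pose()"
```

```text
t 11.32 p [0.5599 0.2033 0.1747] F [-4.9  0.6  5.1] w 0.155 q7 [-42.   26.5  24.9 103.5 -14.   53.5 -14.1]
toolx [-0.011  0.003 -1.   ] jaw deg -3.24
```

```bash
cat > chk.py <<'E'
from h import *
import sys
s,R=pose()
fs={n:grab(n) for n in('top','side','wrist')}
for n,f in fs.items():
    w=cloud(f).reshape(-1,3); d=w-[.562,.202,.19]; t=np.radians(-3.4)
    L=np.c_[d[:,0]*np.cos(t)+d[:,1]*np.sin(t),-d[:,0]*np.sin(t)+d[:,1]*np.cos(t),d[:,2]]*1000
    for sg in(-1,1):
        q=L[(sg*L[:,1]>72)&(sg*L[:,1]<100)&(L[:,2]>-8)&(L[:,2]<25)&(abs(L[:,0])<14)]
        if len(q)>5: print(n,'bar end',sg,len(q),np.percentile(q,[2,50,98],axis=0).round(1).tolist())
        g=L[(abs(sg*L[:,1]-51)<8)&(L[:,2]>9)&(L[:,2]<60)&(L[:,0]>-20)&(L[:,0]<40)]
        print('  gate zmax by x',[(x,int(q[:,2].max())) for x in range(-15,40,6) if len(q:=g[abs(g[:,0]-x)<3])])
b,c=fs['side']['pixels'],fs['wrist']['pixels']
cv2.imwrite('pics/%s.png'%sys.argv[1],np.hstack([cv2.resize(b[120:260,290:430],(400,400)),cv2.resize(c[60:310,200:450],(400,400))]))
E
python3 chk.py i
```

```text
t 11.32 p [0.5599 0.2033 0.1747] F [-4.9  0.6  5.1] w 0.155 q7 [-42.   26.5  24.9 103.5 -14.   53.5 -14.1]
toolx [-0.011  0.003 -1.   ] jaw deg -3.24
top bar end -1 46 [[-9.1, -94.4, -2.8], [0.7, -86.9, 4.7], [11.4, -72.8, 9.8]]
  gate zmax by x [(-15, 29), (-9, 25), (-3, 34), (3, 38), (9, 43), (15, 43), (21, 56), (27, 58), (33, 59)]
  gate zmax by x []
side bar end -1 38 [[-12.0, -98.8, -7.4], [-2.5, -92.3, 2.0], [8.0, -73.6, 9.4]]
  gate zmax by x [(-15, 24), (-9, 29), (-3, 32), (3, 39), (9, 47), (15, 47), (21, 54), (27, 57)]
  gate zmax by x []
  gate zmax by x []
wrist bar end 1 2549 [[-11.0, 72.8, -0.4], [-1.5, 89.7, 5.0], [7.6, 99.0, 8.5]]
  gate zmax by x [(-15, 24), (-9, 30), (-3, 35), (3, 40), (9, 44), (15, 50), (21, 55), (27, 59), (33, 59)]
```

View pics/i.png

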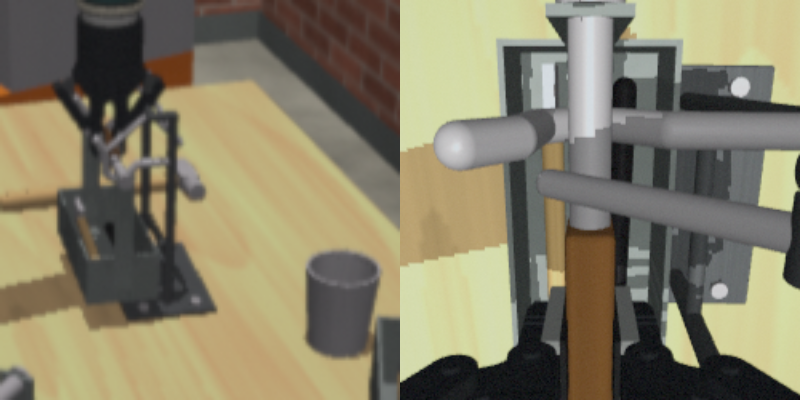

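The gate is closed: the finger at (560,185) in the right half passes over the bar. The bar reads at seat height and the rack is carrying load. I release.

Request:
{"name": "drive_tool", "arguments": {"increments": [{"dx": 0,"dy": 0,"dz": 0,"rx": 0,"ry": -0.01,"rz": 0,"claw": 0.8},{"dx": 0,"dy": 0,"dz": 0,"rx": 0,"ry": 0,"rz": 0,"claw": 0.7},{"dx": 0,"dy": 0,"dz": 0,"rx": 0,"ry": 0,"rz": 0,"claw": 0.55},{"dx": 0,"dy": 0,"dz": 0,"rx": 0,"ry": 0,"rz": 0,"claw": 0.5},{"dx": 0,"dy": 0,"dz": 0,"rx": 0,"ry": 0,"rz": 0,"claw": 0.5}]}}

```text
time: 12.1
ee_pos: [0.5628, 0.2021, 0.1748]
orientation: [114.8, 89.6, 21.5]
contact_force: [0.2, -0.3, 0.6]
gripper_width: 0.497
```

```bash
python3 chk.py j
```

```text
t 12.1 p [0.5628 0.2021 0.1748] F [ 0.2 -0.3  0.6] w 0.497 q7 [-42.2  26.3  25.1 103.9 -13.7  52.4 -14.3]
toolx [ 0.006  0.002 -1.   ] jaw deg -3.31
top bar end -1 44 [[-7.6, -94.8, -2.1], [1.0, -86.8, 3.9], [9.2, -72.6, 9.9]]
  gate zmax by x [(-15, 29), (-9, 31), (-3, 32), (3, 38), (9, 43), (15, 48), (21, 55), (27, 58), (33, 58)]
  gate zmax by x []
side bar end -1 40 [[-8.7, -98.9, -7.4], [-0.3, -93.0, 1.9], [10.8, -77.1, 9.2]]
  gate zmax by x [(-15, 25), (-9, 29), (-3, 32), (3, 39), (9, 43), (15, 49), (21, 57), (27, 57), (39, 59)]
  gate zmax by x [(3, 32), (27, 11), (33, 10)]
  gate zmax by x []
wrist bar end 1 2573 [[-10.8, 72.8, -1.0], [-1.3, 89.5, 4.9], [7.8, 98.7, 8.5]]
  gate zmax by x [(-15, 24), (-9, 29), (-3, 34), (3, 40), (9, 45), (15, 50), (21, 56), (27, 59), (33, 59)]
```

View pics/j.png

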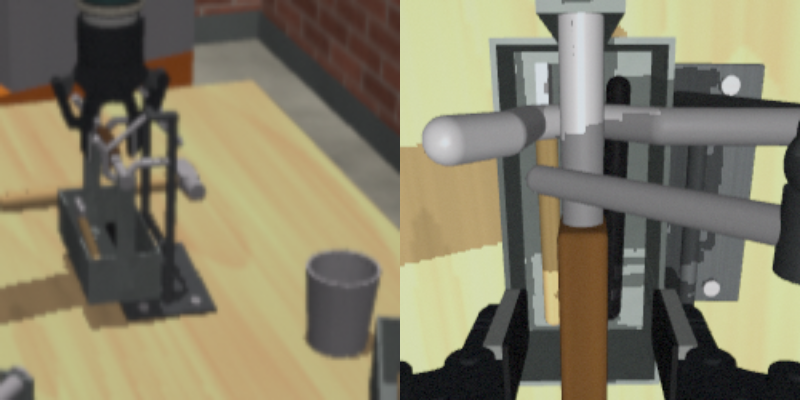

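Released: both fingers are clear of the grip and the bar is at the seat under the closed gate. I rise straight up.

Request:
{"name": "drive_tool", "arguments": {"increments": [{"dx": -1,"dy": 0,"dz": 10,"rx": 0,"ry": 0,"rz": 0,"claw": 0.5},{"dx": 0,"dy": 0,"dz": 20,"rx": 0,"ry": 0,"rz": 0,"claw": 0.5},{"dx": 0,"dy": 0,"dz": 25,"rx": 0,"ry": 0,"rz": 0,"claw": 0.5},{"dx": 0,"dy": 0,"dz": 30,"rx": 0,"ry": 0,"rz": 0,"claw": 0.5},{"dx": 0,"dy": 0,"dz": 40,"rx": 0,"ry": 0,"rz": 0,"claw": 0.5},{"dx": 0,"dy": 0,"dz": 40,"rx": 0,"ry": 0,"rz": 0,"claw": 0.5},{"dx": 0,"dy": 0,"dz": 0,"rx": 0,"ry": 0,"rz": 0,"claw": 0.5},{"dx": 0,"dy": 0,"dz": 0,"rx": 0,"ry": 0,"rz": 0,"claw": 0.5},{"dx": 0,"dy": 0,"dz": 0,"rx": 0,"ry": 0,"rz": 0,"claw": 0.5},{"dx": 0,"dy": 0,"dz": 0,"rx": 0,"ry": 0,"rz": 0,"claw": 0.5}]}}

```text
time: 13.5
ee_pos: [0.5599, 0.2012, 0.3477]
orientation: [117.2, 89.6, 23.8]
contact_force: [0.7, -0.5, 0.4]
gripper_width: 0.504
```

```bash
python3 chk.py k
```

```text
t 13.5 p [0.5599 0.2012 0.3477] F [ 0.7 -0.5  0.4] w 0.504 q7 [-45.2  16.3  28.   93.6  -8.   71.7 -19. ]
toolx [ 0.006  0.003 -1.   ] jaw deg -3.34
top bar end -1 44 [[-6.2, -94.8, -2.5], [1.2, -86.9, 3.7], [10.9, -72.6, 8.9]]
  gate zmax by x [(-15, 30), (-9, 31), (-3, 36), (3, 37), (9, 45), (15, 51), (21, 54), (27, 57), (33, 59), (39, 9)]
  gate zmax by x []
side bar end -1 41 [[-9.0, -98.4, -6.3], [-0.4, -92.5, 3.9], [11.3, -74.9, 9.7]]
  gate zmax by x [(-15, 25), (-9, 28), (-3, 36), (3, 38), (9, 47), (15, 46), (21, 53), (27, 58), (33, 50)]
side bar end 1 10 [[-5.2, 76.2, -6.6], [-0.8, 84.6, 3.7], [7.0, 98.3, 7.4]]
  gate zmax by x [(-15, 33), (-9, 25), (-3, 34), (3, 38), (9, 42), (15, 50), (21, 53), (27, 58), (33, 59), (39, 58)]
wrist bar end -1 256 [[-10.3, -93.0, -6.3], [0.1, -86.8, 4.6], [9.6, -72.8, 8.5]]
  gate zmax by x [(-15, 32), (-9, 29), (-3, 34), (3, 40), (9, 43), (15, 49), (21, 54), (27, 59), (33, 9), (39, 9)]
wrist bar end 1 406 [[-10.6, 72.6, 1.2], [-2.0, 87.7, 5.0], [6.8, 98.4, 8.2]]
  gate zmax by x [(-15, 24), (-9, 28), (-3, 34), (3, 39), (9, 44), (15, 49), (21, 55), (27, 59), (33, 59)]
```

View pics/k.png

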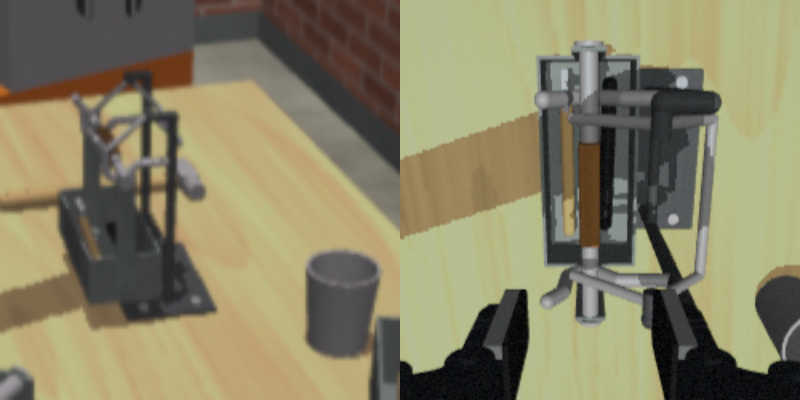

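The tote hangs level in both hooks with both gate fingers closed over the bar, and the gripper is well clear. I hand in.

```bash
python3 -c "from h import *;print(job.close_job())"
```

```text
the job is handed in; nothing more can be done
None
```

The smallest tote is hanging on the rack and the job is handed in at about 13.6 s of the allowed 51 s. The hand-in gave no verdict.

I gripped the tote by its wooden grip, brought the bar in over the hook tips and pressed it down slowly past the gate. I then released it and raised the gripper about 170 mm clear.

**Last checks, all in agreement:**
- **Position:** in the last images from all three cameras the bar is within about 2 mm of the seat front to back and sideways, and at seat height. It runs parallel to the hooks.
- **Gate:** both fingers slope from about +59 mm at the pivots to +25 to +30 mm at the tips over the bar, so the gate is closed.
- **Forces:** each reading on the way down showed at most about 10 N of push from the rack, worked out from the wrist force (not read during the moves). The tool force was about zero after release.
- **Bystanders:** in the pictures taken, nothing else looked out of place. I did not measure the can, tin, hammer and tape again after the move.

**Disagreement:** the wrist camera read about 3 mm farther to the left (+y) than the other two. It did so for both the tote and the rack, so it cancelled out.

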